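# Shim the rocking hand press

### The arm

A 6-joint arm with a two-finger parallel gripper is mounted at the origin on a cart in front of the work surface, level with it; the furniture and walls round the work are solid. World frame = base frame: x ahead of the robot, y to its left, z up, the work surface at z = 0. Lengths are in m, angles in rad, forces in N, time in s.
With the tool pointing down it reaches from about 0.325 to 0.775 m from the base axis. Payload 9.3 kg.
Tool frame: the origin (TCP) lies at the very end of the fingers, on their centre line; the grasp point (between the pads) lies 19 mm behind it (arm.grasp_offset is the distance from the TCP to the grasp point, in m); z points along the fingers, y is the line along which they close (so a half turn about z gives the same grasp; the last joint's range is limited). The gripper opens to 85 mm and grips with 20 to 120 N. Pads are 22 mm wide; open, the fingers measure 114 mm over their backs; the gripper's body (76 mm by 85 mm) begins 54 mm behind the grasp point. The pads swing forward as they close: fully open they stand 13 mm farther back than shut.
Start: joints at [1.127, 0.259, 0.021, 1.334, 0, 1.418], TCP at [0.158, 0.527, 0.231] pointing down, gripper open.
Joint ranges: [-3.04, 3.04], [-0.91, 1.82], [-1.04, 1.36], [-1.92, 1.95], [-1.52, 1.45], [-3.14, 3.14]. Speed limits (rad/s): [2.22, 2.22, 2.79, 3.14, 3.14, 3.14].

### API

Orientations are given as a unit quaternion [w, x, y, z].
In Python, from workcell import state, imaging, arm, spotter gives the robot as it stands.
- The arm moves only by the tool jog_arm, never from a script. Its arguments are lists of equal length, an entry for each row: "hand": the opening in per cent of the stroke, from 0 (shut) to 100 (fully open); "delta_pos": the shift along the tool's x, y, z in cm, a list of three; "angular": the turn, a rotation vector about the tool's x, y, z in rad, a list of three. In form: {"hand": [hand, ...], "delta_pos": [[dx, dy, dz], ...], "angular": [[ax, ay, az], ...]}. A call has 1 to 10 rows; each row is the pose to reach, as a shift and turn from the pose commanded when the call began, along the tool's axes at that moment; what a row does not reach only later rows make up. A row lasts 1/12 s, in which the tool goes at most 41.7 mm and 7.16 degrees, less where a joint would pass 70% of its speed; a pose out of reach is approached as far as the arm can. A call with a gripper value outside its range is refused whole. The fingers move at their own pace and stop on an object; the grip force is fixed at half the most. Time passes only in rows, so rows that repeat a pose let the fingers close. It gives the time, the measured TCP pose, the force, the opening and the grip force at its end, in the units of the state.
- state(): the state, without advancing time (a new reading comes with each control period).
- imaging.snapshot(name): name is "side" or "top" or "wrist"; returns a dict with "frame" (480x640x3 uint8, red, green, blue), "camera_matrix" (3x3 intrinsics, pixels), "R" (3x3) and "t" (3): a world point X has camera coordinates R X + t; the wrist camera has in their place "mount" (4x4, takes a point from camera to tool coordinates, whose origin is the TCP and whose axes are the flange's). Camera axes: x right, y down, z forward; pixel columns grow to the right and rows downward; lengths in m; the calibration is good to about 2 mm. A picture is of the moment at which its call begins: read the wrist's pose just before it. There is no depth.
- arm.sign_off(): hands the job in; it is judged then, once.
Trained networks look in the newest picture that a camera, given by its name, has taken for a name from the list of things; names that differ only in an ending like _2 or _b are one class to them, and where a whole thing is asked for, a point or a joint stands for the part that bears it (a point fixed in the world has none). Each returns a list of dicts, best first, with "p" (0 to 1); they miss things now and then, are a little off and sometimes report something else, mostly with a low value. They report only what shows in the picture. A call takes as long as a camera call.
- spotter.spot_in(camera, label): "bbox" ([left, top, right, bottom] in pixels, round what is visible of it).
- spotter.cut_out(camera, label): "pixels" (480x640 bool, what is visible of it) and "bbox" ([left, top, right, bottom] in pixels, round what is visible of it).
The state is a dict: "clock": time; "q": joint angles; "joint_velocities": joint speeds; "tau": joint torques, N m; "tool_pos": TCP position; "tcp_rot": TCP orientation; "contact_force": force on the tool from outside, world axes, zero at the start; "wrist_torque": the same for the moment, N m; "opening": opening from 0.0 (shut) to 1.0 (fully open); "grip_force": force on a finger pad.
Only numpy, scipy, OpenCV 4.12 (cv2) and the standard library are available. Lean on these libraries where they do the work, as an engineer would, in place of code of your own. Each camera call takes 0.05 s, during which the arm holds its last target. There are 200 camera calls.

### The job

The small hand press rocks because one of its two front feet hangs above its steel shoe. Slide the flat shim along that shoe's channel, under the foot, until it gently meets the two stop posts at the back; then lay the taper shim on top of it and slide that in, thin end first, just until it carries its share of the press and both front feet bear. Do not shove or jack up the press, do not ram anything, leave both shims in place and disturb nothing else.

Things in the scene. Friction and masses are not known exactly. Their poses are not given: they have to be found in the camera images.
- press: loose grey hand press, about 5 kg: base plate 134x180x20 mm, underside 34 mm above the bench, column and head at its rear, 250 mm high. Origin: bench level, midway between the two front feet; x to the rear (away from the operator), y left, z up. Plate's front edge at x=-12 mm. Rear feet stand on the bench at x=110 mm. Heavy at the rear: it stands on three feet while one front foot hangs
- left_foot (a point): lowest point of the left front foot: domed, 18 mm across, at x=0, y=+70, z=16 mm of the press. The two front feet together carry about 11 to 16 N
- right_foot (a point): lowest point of the right front foot, the same, at x=0, y=-70, z=16 mm of the press
- low_shoe: fixed grey steel shoe under the front foot that hangs (left or right, it varies), 167x56 mm, axes as the press's. Origin: straight below the foot and below the bench top; channel floor 16 mm above it, 6.8 to 8.8 mm below the foot. Floor runs from x=-146 mm (open front) to the stop. Walls 7.5 mm high, 44 mm apart, from x=20 to -14 mm, then flaring out to x=-30 mm; farther forward no walls
- low_shoe_floor (a point): point on the low shoe's channel floor straight under the hanging foot
- low_shoe_stop (a point): the low shoe's stop, floor level, middle: two posts 9.5 mm high at the channel's end, 30 mm apart, front faces 14 mm behind (+x) the foot's centre. The flat shim meets them; the taper shim passes between them
- level_shoe: the other, equal fixed shoe, on which the other front foot stands; its floor is 16 mm above its origin and the bench
- flat_shim: loose flat dark steel shim 140 long, 40 wide, 4 mm thick, 90 g. Origin: underside, middle of its leading edge; it runs back from there along its -x. Home: leading edge against the stop posts, its x axis along the shoe's.
- flat_tab (a point): top of the flat shim's grip tab: 14 (x) by 12 mm (y), at x=-121 mm, standing from 4 to 18 mm above the underside
- taper_shim: loose dark steel wedge 68 long, 20 wide, 130 g. Origin: underside, middle of its thin leading edge; it runs back along its -x: 2 mm thick at the leading edge, rising 1 in 10 to 7.4 mm at x=-54, then a level block to x=-68 mm. It bears with its leading edge 8 to 28 mm past the foot's centre; just where must be felt, as 0.1 mm in height is 1 mm of travel
- taper_tab (a point): top of the taper shim's grip tab: 14 (x) by 12 mm (y), at x=-61 mm, up to 42 mm above the underside. The push needed is almost nothing until the shim bears, then rises over some millimetres; at 6 to 8 N the foot has its share, a much harder push unloads the other front foot. Friction keeps the shim in place. Hold it while pushing: pushed high while loose, it tips
- multimeter: bystander: hand-held multimeter, 142x68x41 mm; not to be disturbed
- tape_roll: bystander: roll of amber tape, 66x66x19 mm; not to be disturbed
- solder_reel: bystander: small reel of solder wire, 65x54x40 mm; not to be disturbed
- parts_tray: bystander: black tray with screws, 70x110x21 mm; not to be disturbed
- cutters: bystander: pair of side cutters, 113x41x13 mm; not to be disturbed
- tip_tin: bystander: round dark tin, 68x68x40 mm; not to be disturbed
- circuit_board: bystander: bare circuit board, 42x62x12 mm; not to be disturbed

How it is judged:
By the outcome, as a careful person would: the job done as asked, in the order asked, and still so for the second after the job is handed in, with the robot touching nothing.
It also fails if it takes over 72 s, if anything falls off the work surface, if the arm or the gripper's body presses on something with over 40 N, if the wrist force passes 120 N, or if a joint passes its speed limit or range.

## Working session

There is one attempt and no reset: what is moved stays moved. The work goes in short steps, Python scripts to look and compute and a tool call to move; the robot and the scene stay as the last step left them, time stands still between calls to the robot, and variables do not carry over. Pictures are saved under pics/ and viewed, at most 10 in all, crops included, and the job is handed in when it is done.

Besides the shell and the picture viewer there is one more tool, called after "Call:" as a command line: name --argument value ..., lists and objects as JSON in quotes. jog_arm: Moves the arm, as the interface text tells. Its arguments: {"type":"object","properties":{"hand":{"type":"array"},"delta_pos":{"type":"array"},"angular":{"type":"array"}},"required":["hand","delta_pos","angular"]}

```bash
mkdir -p pics; ls; cat > h.py <<'E'
from workcell import state, imaging, arm, spotter
import numpy as np, cv2
from scipy.spatial.transform import Rotation as Rn
def quat(q): return Rn.from_quat([q[1],q[2],q[3],q[0]])
def snap(n,save=None):
    s=state(); d=imaging.snapshot(n); K=np.array(d["camera_matrix"])
    if n=="wrist":
        T=np.eye(4); T[:3,:3]=quat(s["tcp_rot"]).as_matrix(); T[:3,3]=s["tool_pos"]
        M=T@np.array(d["mount"]); Mi=np.linalg.inv(M); R,t=Mi[:3,:3],Mi[:3,3]
    else: R,t=np.array(d["R"]),np.array(d["t"])
    if save: cv2.imwrite("pics/"+save,d["frame"][:,:,::-1])
    return dict(f=d["frame"],K=K,R=R,t=t)
def ray(c,uv,z):
    d=c["R"].T@np.linalg.solve(c["K"],[uv[0],uv[1],1]); o=-c["R"].T@c["t"]
    return o+d*(z-o[2])/d[2]
def proj(c,X):
    p=(c["R"]@np.atleast_2d(X).T).T+c["t"]; p=p@c["K"].T; return p[:,:2]/p[:,2:]
E
python3 - <<'E'
from h import *
s=state();print(s)
for n in ["top","side","wrist"]:
    c=snap(n,n+"0.png"); print(n,(-c["R"].T@c["t"]).round(3), c["K"][0,0])
    for l in ["press","low_shoe","level_shoe","flat_shim","flat_tab","taper_shim","taper_tab","low_shoe_stop","left_foot"]:
        r=spotter.spot_in(n,l); print(l,[(np.round(x["bbox"]).tolist(),round(x["p"],2)) for x in r[:3]])
a=[cv2.imread(f"pics/{n}0.png") for n in ["top","side"]]
E
```

```text
pics
{'clock': 0.0, 'q': array([ 1.12741003e+00,  2.59203518e-01,  2.07180321e-02,  1.33371737e+00,
       -1.15644783e-05,  1.41820522e+00]), 'joint_velocities': array([-0.00118142,  0.00013406,  0.00052911, -0.00218989, -0.00071448,
       -0.0001594 ]), 'tau': array([ 4.83954609e-04, -5.55644774e+01,  3.44531536e+01,  1.35791232e-02,
       -8.94845925e-05,  2.54396440e-06]), 'tool_pos': array([0.15756281, 0.52662779, 0.23064282]), 'tcp_rot': array([-2.00949262e-04,  1.44885801e-01,  9.89448134e-01, -6.73966974e-04]), 'contact_force': array([-0.9001303 ,  0.1313867 ,  0.14438964]), 'wrist_torque': array([-0.02758637,  0.04476719,  0.03606952]), 'grip_force': 0.0, 'opening': 0.9993361398758666}
top [0.26  0.081 1.419] 590.1594677619954
press [([237.0, 123.0, 325.0, 229.0], 0.89), ([182.0, 208.0, 213.0, 234.0], 0.6)]
low_shoe [([247.0, 224.0, 302.0, 280.0], 0.76)]
level_shoe [([306.0, 201.0, 352.0, 257.0], 0.59)]
flat_shim [([196.0, 257.0, 228.0, 313.0], 0.92)]
flat_tab [([200.0, 259.0, 230.0, 316.0], 0.73)]
taper_shim [([249.0, 220.0, 300.0, 280.0], 0.6), ([397.0, 239.0, 420.0, 270
[... 300 characters left out ...]
, ([314.0, 136.0, 416.0, 261.0], 0.54)]
level_shoe [([326.0, 254.0, 392.0, 300.0], 0.93), ([314.0, 132.0, 414.0, 260.0], 0.73)]
flat_shim [([182.0, 250.0, 214.0, 283.0], 0.45)]
flat_tab [([213.0, 236.0, 267.0, 254.0], 0.71), ([311.0, 198.0, 364.0, 224.0], 0.56)]
taper_shim [([363.0, 320.0, 402.0, 351.0], 0.87), ([273.0, 239.0, 339.0, 279.0], 0.55)]
taper_tab [([360.0, 322.0, 402.0, 351.0], 0.56), ([274.0, 240.0, 340.0, 275.0], 0.16)]
low_shoe_stop [([271.0, 237.0, 339.0, 279.0], 0.58)]
left_foot [([311.0, 132.0, 416.0, 261.0], 0.91)]
wrist [0.085 0.548 0.373] 370.2734429019552
press []
low_shoe []
level_shoe []
flat_shim []
flat_tab []
taper_shim []
taper_tab []
low_shoe_stop []
left_foot []
```

View pics/top0.png

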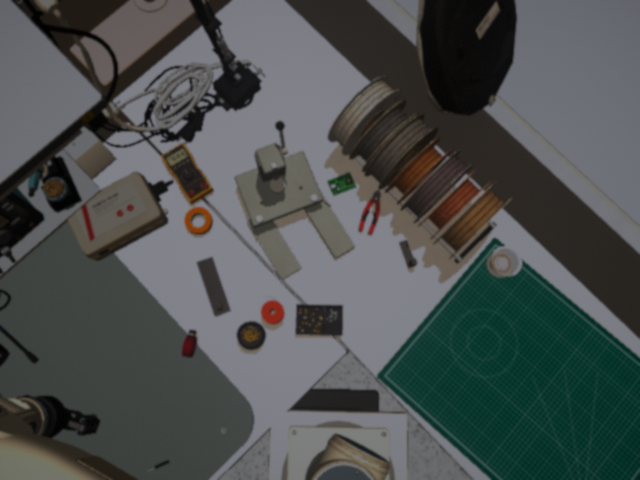

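View pics/side0.png

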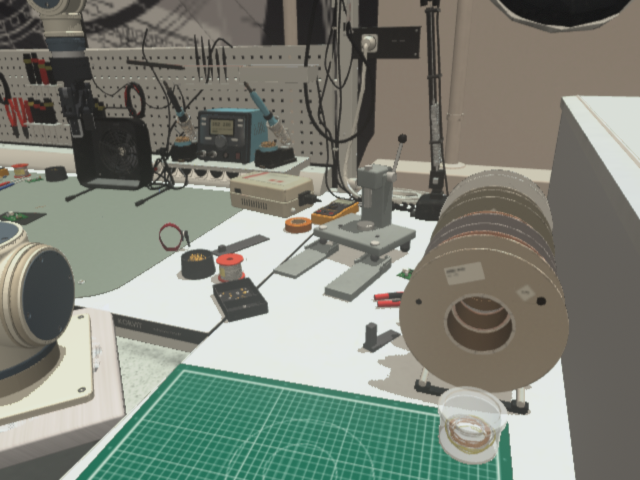

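The top view shows the press around (280,185), with the left/low shoe running to (290,275) and the right shoe to (345,250). The flat shim runs (205,260)-(222,312) and the taper is at (408,253). The side view shows the taper tab at (371,333) and the flat shim around (245,243).

```bash
python3 - <<'E'
from h import *
c=snap("top")
for n,z in [("flat_shim",.004),("taper_shim",.007),("taper_tab",.02),("low_shoe",.008),("level_shoe",.016),("press",.054),("solder_reel",.03),("tip_tin",.04),("parts_tray",.02),("cutters",.01),("circuit_board",.01),("tape_roll",.02),("multimeter",.03)]:
    for r in spotter.cut_out("top",n)[:2]:
        m=r["pixels"].astype(np.uint8); 
        if m.sum()<10: continue
        cn=max(cv2.findContours(m,0,1)[0],key=cv2.contourArea)
        b=cv2.boxPoints(cv2.minAreaRect(cn)); P=np.array([ray(c,u,z)[:2] for u in b])
        print(n,round(r["p"],2),"cen",P.mean(0).round(3),"corners",(P*1000).round().astype(int).tolist())
f=c["f"]; crop=cv2.resize(f[110:360,170:440],None,fx=2.4,fy=2.4,interpolation=cv2.INTER_CUBIC)
cv2.imwrite("pics/crop1.png",crop[:,:,::-1])
E
```

```text
flat_shim 0.86 cen [0.434 0.305] corners [[493, 351], [508, 312], [374, 259], [360, 298]]
taper_shim 0.5 cen [ 0.525 -0.165] corners [[552, -142], [562, -165], [499, -189], [489, -166]]
taper_tab 0.77 cen [ 0.523 -0.163] corners [[551, -139], [561, -163], [495, -187], [486, -163]]
taper_tab 0.34 cen [ 0.625 -0.074] corners [[578, -38], [683, -72], [671, -111], [566, -77]]
low_shoe 0.65 cen [0.538 0.163] corners [[592, 232], [625, 183], [482, 94], [451, 143]]
level_shoe 0.93 cen [0.581 0.027] corners [[626, 90], [659, 39], [536, -36], [504, 14]]
level_shoe 0.73 cen [0.536 0.161] corners [[589, 229], [621, 181], [481, 94], [451, 142]]
press 0.77 cen [0.707 0.171] corners [[771, 300], [851, 133], [640, 43], [565, 207]]
solder_reel 0.77 cen [0.373 0.159] corners [[398, 186], [400, 134], [348, 132], [347, 184]]
solder_reel 0.65 cen [0.358 0.049] corners [[323, 104], [394, 103], [393, -6], [322, -4]]
tip_tin 0.74 cen [0.318 0.206] corners [[347, 239], [349, 176], [289, 174], [288, 236]]
parts_tray 0.83 cen [0.358 0.048] corners [[392, 103], [394, -6], [324, -7], [322, 101]]
parts_tray 0.49 cen [0.591 0.348] corners [[590, 394], [639, 351], [591, 301], [543, 344]]
cutters 0.97 cen [ 0.627 -0.074] corners [[582, -40], [684, -72], [672, -108], [570, -76]]
circuit_board 0.93 cen [0.696 0.   ] corners [[703, 36], [728, -21], [689, -36], [665, 21]]
circuit_board 0.24 cen [0.36  0.049] corners [[324, 104], [396, 104], [395, -7], [323, -6]]
tape_roll 0.93 cen [0.592 0.347] corners [[591, 393], [639, 351], [591, 301], [544, 343]]
tape_roll 0.41 cen [ 0.522 -0.16 ] corners [[546, -133], [559, -157], [498, -187], [485, -163]]
multimeter 0.65 cen [0.709 0.381] corners [[749, 453], [792, 397], [667, 310], [626, 366]]
multimeter 0.53 cen [0.712 0.172] corners [[774, 303], [857, 135], [646, 43], [569, 207]]
```

View pics/crop1.png

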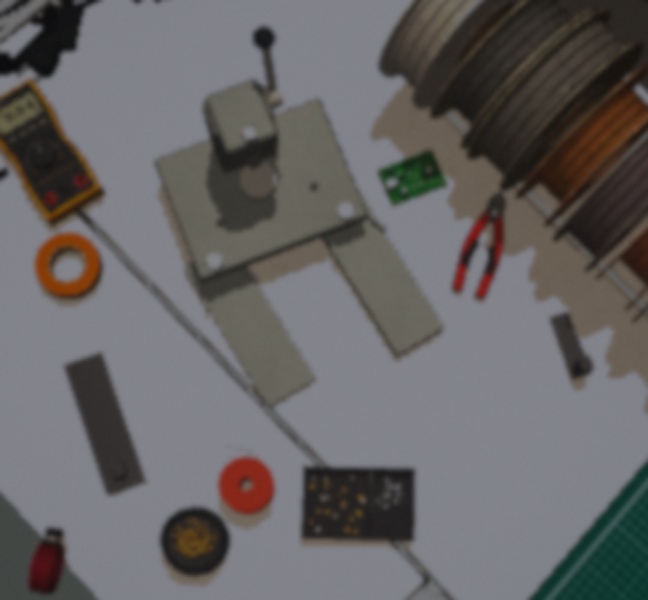

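The crop shows the flat shim with its tab at the lower end (120,470), and the taper shim with its tab at lower right (580,367) and thin end at (562,318). The left and right shoes run parallel and go under the plate.

```bash
python3 - <<'E'
from h import *
c=snap("top")
print("cam z axis",c["R"][2].round(3))
def q(n,u,z):
    p=ray(c,np.array(u)/2.4+[170,110],z); print(n,(p*1000).round()); return p
a=q("FL",(198,278),.054);b=q("FR",(370,213),.054);d=q("RL",(156,160),.054);e=q("RR",(320,98),.054)
for n,v in [("front",a-b),("rear",d-e),("left",d-a),("right",e-b)]: print(n,np.linalg.norm(v),np.degrees(np.arctan2(v[1],v[0])))
for u in [(270,405),(313,378),(255,280)]: q("low",u,.008)
for u in [(398,357),(441,328),(385,235),(330,250)]: q("lev",u,.016)
q("ftab",(119,468),.018); q("ttab",(580,366),.042); q("tthin",(562,317),.002)
for u in [(66,365),(101,354),(144,482),(109,494)]: q("flat",u,.004)
E
```

```text
cam z axis [ 0.192 -0.005 -0.981]
FL [574. 211.  54.]
FR [645.  42.  54.]
RL [694. 258.  54.]
RR [764.  95.  54.]
front 0.1829301672827116 112.79866415193247
rear 0.177268578349762 113.2239900068482
left 0.12929384275013184 21.420235996223116
right 0.13059735860022095 23.92019732616972
low [455. 138.   8.]
low [484.  95.   8.]
low [584. 157.   8.]
lev [506.  10.  16.]
lev [537. -33.  16.]
lev [632.  26.  16.]
lev [615.  81.  16.]
ftab [388. 284.  18.]
ttab [ 497. -168.   42.]
tthin [ 554. -157.    2.]
flat [492. 345.   4.]
flat [504. 311.   4.]
flat [376. 261.   4.]
flat [363. 295.   4.]
```

Call:
jog_arm --hand '[45,45,45,45,45,45,45,45,45,45]' --delta_pos '[[-28.9,-16.6,6],[-28.9,-16.6,6],[-28.9,-16.6,6],[-28.9,-16.6,6],[-28.9,-16.6,6],[-28.9,-16.6,6],[-28.9,-16.6,6],[-28.9,-16.6,6],[-28.9,-16.6,6],[-28.9,-16.6,6]]' --angular '[[0,0,-0.66],[0,0,-0.66],[0,0,-0.66],[0,0,-0.66],[0,0,-0.66],[0,0,-0.66],[0,0,-0.66],[0,0,-0.66],[0,0,-0.66],[0,0,-0.66]]'

```text
clock: 3.08
tool_pos: [0.3897, 0.2818, 0.1703]
tcp_rot: [-0.0, -0.181, 0.983, -0.001]
contact_force: [-0.3, 0.5, 0.6]
opening: 0.451
grip_force: 0.0
```

```bash
python3 - <<'E'
from h import *
s=state(); print(s["tool_pos"],quat(s["tcp_rot"]).as_matrix().round(3).tolist())
c=snap("wrist","w1.png"); print("cam",(-c["R"].T@c["t"]).round(3),"fwd",c["R"][2].round(3))
for n,z in [("flat_shim",.004),("flat_tab",.018)]:
    for r in spotter.cut_out("wrist",n)[:2]:
        m=r["pixels"].astype(np.uint8); cn=max(cv2.findContours(m,0,1)[0],key=cv2.contourArea)
        b=cv2.boxPoints(cv2.minAreaRect(cn)); P=np.array([ray(c,u,z)[:2] for u in b])
        print(n,round(r["p"],2),r["bbox"],"cen",P.mean(0).round(4),(P*1000).round().astype(int).tolist())
E
```

```text
[0.38966265 0.28177606 0.17029719] [[-0.934, -0.357, -0.0], [-0.357, 0.934, -0.001], [0.001, -0.001, -1.0]]
cam [0.318 0.255 0.312] fwd [ 0.274  0.103 -0.956]
flat_shim 0.87 [307.1, 199.2, 360.2, 349.0] cen [0.4335 0.3067] [[507, 311], [375, 263], [361, 299], [491, 353]]
flat_tab 0.7 [222.2, 61.2, 311.4, 154.6] cen [0.3184 0.2094] [[299, 168], [275, 230], [337, 253], [363, 186]]
flat_tab 0.55 [309.1, 201.2, 355.0, 347.1] cen [0.4278 0.3041] [[372, 262], [359, 297], [482, 348], [498, 308]]
```

View pics/w1.png

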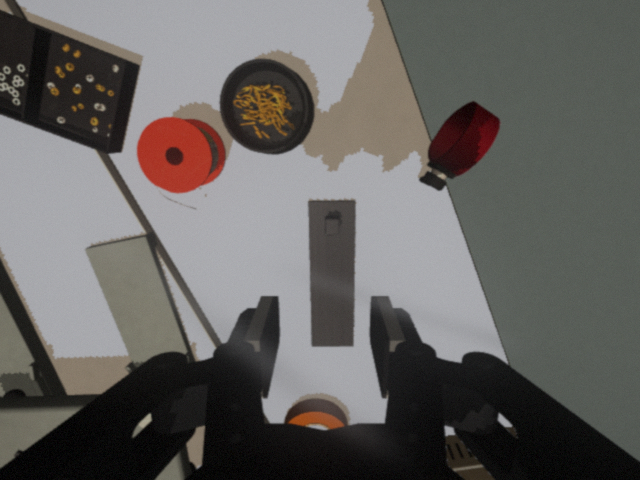

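The wrist view shows the flat shim upright in the image, (308-356, 200-347), with its tab top around (333,216). It is nearly parallel to the fingers.

```bash
python3 - <<'E'
from h import *
c=snap("wrist"); s=state(); R=quat(s["tcp_rot"]).as_matrix()
f=cv2.cvtColor(c["f"],cv2.COLOR_RGB2GRAY)[190:250,300:365]
cv2.imwrite("pics/tab.png",cv2.resize(f,None,fx=9,fy=9,interpolation=cv2.INTER_CUBIC))
p=ray(c,(333,215),.018); print(p, R.T@(p-s["tool_pos"])*100)
for u in [(308,200),(355,200),(311,347),(354,346)]: print((ray(c,u,.004)*1000).round(1))
E
```

```text
[0.37432235 0.28814963 0.018     ] [ 1.04926804  0.69918758 15.34615625]
[372.7 265.2   4. ]
[358.4 302.1   4. ]
[504.4 317.1   4. ]
[488.6 355.    4. ]
```

View pics/tab.png

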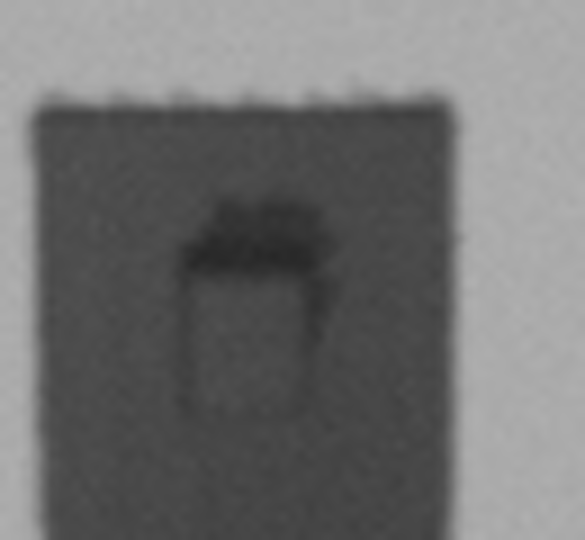

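The tab top is at pixel (327,228); the dark patch above it is the tab's front face and shadow.

```bash
python3 - <<'E'
from h import *
c=snap("wrist"); s=state(); R=quat(s["tcp_rot"]).as_matrix()
p=ray(c,(327.3,228.1),.018); print(p, R.T@(p-s["tool_pos"])*100)
p=np.array([.3832,.2905,.018]); print(R.T@(p-s["tool_pos"])*100)
E
```

```text
[0.38600047 0.28831602 0.018     ] [-0.04797663  0.25885785 15.35582397]
[ 0.13407817  0.56378444 15.35582963]
```

Call:
jog_arm --hand '[45,45,45,45,45,45,45,45,45,45]' --delta_pos '[[0,0.35,4],[0,0.35,8],[0,0.35,11],[0,0.35,13],[0,0.35,14.5],[0,0.35,15.5],[0,0.35,16.0],[0,0.35,16.3],[0,0.35,16.3],[0,0.35,16.3]]' --angular '[[0,0,0],[0,0,0],[0,0,0],[0,0,0],[0,0,0],[0,0,0],[0,0,0],[0,0,0],[0,0,0],[0,0,0]]'

```text
clock: 4.17
tool_pos: [0.3858, 0.2888, 0.0089]
tcp_rot: [0.0, -0.184, 0.983, 0.0]
contact_force: [0.5, -0.3, -0.4]
opening: 0.451
grip_force: 0.0
```

Call:
jog_arm --hand '[5,5,5,5,5,5,5,5]' --delta_pos '[[0,0,0],[0,0,0],[0,0,0],[0,0,0],[0,0,0],[0,0,0],[0,0,0],[0,0,0]]' --angular '[[0,0,0],[0,0,0],[0,0,0],[0,0,0],[0,0,0],[0,0,0],[0,0,0],[0,0,0]]'

```text
clock: 4.83
tool_pos: [0.386, 0.2885, 0.0091]
tcp_rot: [0.001, -0.183, 0.983, 0.0]
contact_force: [-0.9, -0.2, 5.4]
opening: 0.111
grip_force: 58.7
```

Call:
jog_arm --hand '[5,5,5,5,5,5,5,5,5,5]' --delta_pos '[[0,0,-2],[0,0,-5],[0,-1,-9],[0,-4,-9],[-0.3,-8,-9],[-0.5,-12,-9],[-0.7,-16,-9],[-0.7,-18,-9],[-0.7,-19.2,-9],[-0.7,-19.2,-9]]' --angular '[[0,0,0],[0,0,0],[0,0,0],[0,0,-0.05],[0,0,-0.1],[0,0,-0.15],[0,0,-0.19],[0,0,-0.19],[0,0,-0.19],[0,0,-0.19]]'

```text
clock: 5.67
tool_pos: [0.4623, 0.1099, 0.0984]
tcp_rot: [0.0, -0.274, 0.962, -0.0]
contact_force: [-0.7, -0.2, -1.4]
opening: 0.113
grip_force: 58.9
```

Call:
jog_arm --hand '[5,5,5,5,5,5,5]' --delta_pos '[[0,0,2],[0,0,4],[0,0,5.5],[0,0,6],[0,0,6],[0,0,6],[0,0,6]]' --angular '[[0,0,0],[0,0,0],[0,0,0],[0,0,0],[0,0,0],[0,0,0],[0,0,0]]'

```text
clock: 6.25
tool_pos: [0.462, 0.1123, 0.0392]
tcp_rot: [0.001, -0.276, 0.961, -0.0]
contact_force: [0.6, -0.5, -0.7]
opening: 0.112
grip_force: 58.9
```

```bash
python3 - <<'E'
from h import *
c=snap("wrist","w2.png")
E
```

```text
(no output)
```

View pics/w2.png

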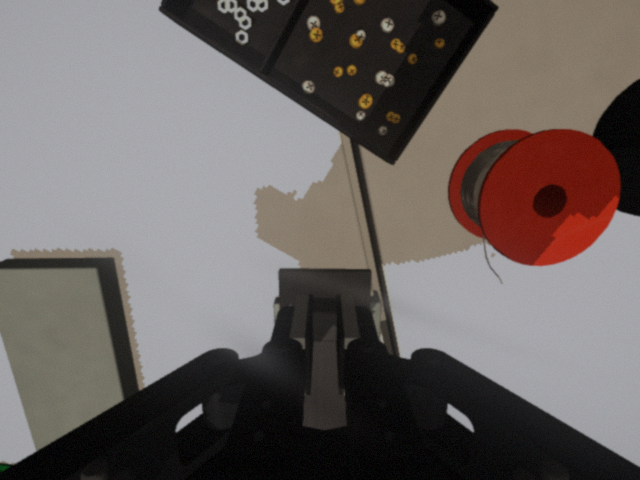

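The wrist view shows the shim tail at (280-372, 268) over the low shoe, whose edges peek out near (277,300) and (378,300). The level shoe's front is at left, with its edge from (97,268) to (127,400). I'll move aside to see the low shoe clear.

Call:
jog_arm --hand '[5,5,5,5,5,5,5,5,5]' --delta_pos '[[0,0,-4],[0,3,-8],[1,7,-12],[2,11,-14],[3,13,-14],[3,14,-14],[3,14,-14],[3,14,-14],[3,14,-14]]' --angular '[[0,0,0],[0,0,0],[0,0,0],[0,0,0],[0,0,0],[0,0,0],[0,0,0],[0,0,0],[0,0,0]]'

```text
clock: 7.05
tool_pos: [0.3622, 0.2144, 0.1785]
tcp_rot: [0.0, -0.276, 0.961, -0.0]
contact_force: [-0.6, 0.0, -1.2]
opening: 0.114
grip_force: 59.0
```

```bash
python3 - <<'E'
from h import *
c=snap("wrist","w3.png"); s=state(); print(s["tool_pos"])
for n in ["low_shoe","level_shoe"]:
    for r in spotter.cut_out("wrist",n)[:2]:
        print(n,round(r["p"],2),np.round(r["bbox"]))
u=[(97,268),(127,400),(0,268)]
E
```

```text
[0.36233766 0.21408387 0.17824602]
low_shoe 0.83 [139. 263. 216. 412.]
level_shoe 0.86 [  0. 237.  87. 395.]
```

View pics/w3.png

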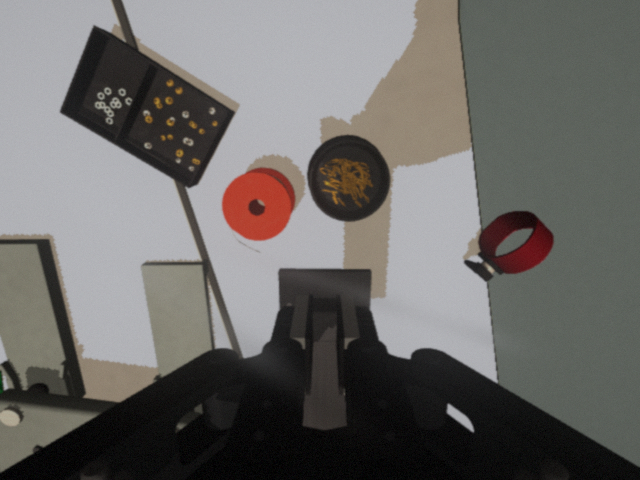

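The wrist view shows the low shoe at (143-205, 264) running down to about row 370, and the level shoe at the left, (0-80, 240-395). I'll fit the edges numerically.

```bash
python3 - <<'E'
from h import *
s=state(); c=snap("wrist")
g=cv2.GaussianBlur(cv2.cvtColor(c["f"],cv2.COLOR_RGB2GRAY),(3,3),0).astype(float)
def scan(rows,a,b):
    out=[]
    for r in rows:
        l=g[r,a(r):b(r)]; d=np.diff(l); i=np.argmin(d) if a is L0 else np.argmax(d)
        out.append((a(r)+i+.5,r))
    return np.array(out)
L0=lambda r:int(143+(r-263)*.17)-9; L1=lambda r:int(143+(r-263)*.17)+9
R0=lambda r:int(202+(r-263)*.11)-7; R1=lambda r:int(202+(r-263)*.11)+12
le=scan(range(272,350,6),L0,L1); re=scan(range(272,338,6),R0,R1)
print(le.tolist()); print(re.tolist())
print(g[300,195:222].round().astype(int)); print(g[300,138:160].round().astype(int)); print(g[255:275,170].round().astype(int))
z=.008
for e in (le,re):
    P=np.array([ray(c,u,z)[:2] for u in e]); vx,vy,x0,y0=cv2.fitLine((P*1000).astype(np.float32),cv2.DIST_HUBER,0,.01,.01).ravel()
    print("yaw",np.degrees(np.arctan(vy/vx)),x0,y0)
for u in [(143,263),(202,263)]: print((ray(c,u,z)*1000).round(1))
# level shoe right edge
for u in [(38,241),(68,390),(0,241)]: print("lev",(ray(c,u,.016)*1000).round(1))
print("tool yaw",np.degrees(np.arctan2(-quat(s["tcp_rot"]).as_matrix()[1,0],-quat(s["tcp_rot"]).as_matrix()[0,0])))
# shim tail direction: rear corners
for u in [(280,269),(371,269)]: print("tail",(ray(c,u,s["tool_pos"][2]-.005)*1000).round(1))
E
```

```text
[[141.5, 272.0], [142.5, 278.0], [143.5, 284.0], [144.5, 290.0], [145.5, 296.0], [146.5, 302.0], [147.5, 308.0], [148.5, 314.0], [149.5, 320.0], [150.5, 326.0], [151.5, 332.0], [152.5, 338.0], [153.5, 344.0]]
[[212.5, 272.0], [206.5, 278.0], [207.5, 284.0], [208.5, 290.0], [209.5, 296.0], [209.5, 302.0], [210.5, 308.0], [211.5, 314.0], [212.5, 320.0], [212.5, 326.0], [213.5, 332.0]]
[137 136 136 137 136 136 137 137 136 133 122 102  81  78 100 132 156 170
 173 165 141 108  83  75  73  72  71]
[179 179 178 179 179 178 177 172 159 145 136 134 134 134 135 135 134 135
 136 136 137 137]
[179 179 179 178 175 166 148 120  87  71  83 110 129 136 138 138 139 140
 139 139]
yaw 32.630566 516.5496 117.04494
yaw 33.378906 484.7569 166.33311
[479.3  96.4   8. ]
[451.3 141.2   8. ]
lev [503.8  13.9  16. ]
lev [635.2  90.   16. ]
lev [521.1 -13.7  16. ]
tool yaw 31.962541374337896
tail [355.  188.  172.9]
tail [334.5 220.7 172.9]
```

```bash
python3 - <<'E'
from h import *
s=state(); c=snap("wrist")
g=cv2.GaussianBlur(cv2.cvtColor(c["f"],cv2.COLOR_RGB2GRAY),(3,3),0).astype(float)
rows=np.arange(274,336,4)
def sub(l,lev):  # first crossing below lev
    i=np.where(l<lev)[0][0]; return i-1+(l[i-1]-lev)/(l[i-1]-l[i])
le=np.array([(a+sub(g[r,a:],157),r) for r in rows for a in [int(143+(r-263)*.17)-9]])
re=np.array([(a+sub(g[r,a:],108),r) for r in rows for a in [int(202+(r-263)*.11)-14]])
fr=np.array([(x,275-sub(g[275:255:-1,x],108)) for x in range(152,196,6)])
z=.008; L=[]
for n,e in (("imgL",le),("imgR",re),("front",fr)):
    P=np.array([ray(c,u,z)[:2] for u in e])*1000; vx,vy,x0,y0=cv2.fitLine(P.astype(np.float32),cv2.DIST_HUBER,0,.01,.01).ravel()
    print(n,"yaw",np.degrees(np.arctan(vy/vx)),x0,y0); L.append(np.array([x0,y0]))
a=np.radians(32.3); u=np.array([np.cos(a),np.sin(a)]); v=np.array([-u[1],u[0]])
print("lat R,L",[p@v for p in L[:2]],"front along",L[2]@u)
p=s["tool_pos"][:2]*1000; print("tcp lat, along",p@v,p@u)
tail=np.array([ray(c,q,s["tool_pos"][2]-.005)[:2]*1000 for q in [(280,269),(371,269)]]); print("tail lat",tail@v,"along",tail@u)
E
```

```text
imgL yaw 32.485252 514.89014 115.92535
imgR yaw 32.968647 482.74332 160.66772
front yaw -58.05876 467.4998 120.37923
lat R,L [np.float64(-177.14548343991444), np.float64(-122.14872996146838)] front along 459.4846490604401
tcp lat, along -12.805327011187911 420.5414680860649
tail lat [-30.71927736   7.86269147] along [400.44158531 400.65689415]
```

Call:
jog_arm --hand '[5,5,5,5,5,5,5,5,5,5]' --delta_pos '[[-1,-4,2],[-2,-8,5],[-2.7,-12,9],[-2.7,-13.8,12],[-2.7,-13.8,14],[-2.7,-13.8,15],[-2.7,-13.8,15.4],[-2.7,-13.8,15.4],[-2.7,-13.8,15.4],[-2.7,-13.8,15.4]]' --angular '[[0,0,0],[0,0,0],[0,0,-0.008],[0,0,-0.008],[0,0,-0.008],[0,0,-0.008],[0,0,-0.008],[0,0,-0.008],[0,0,-0.008],[0,0,-0.008]]'

```text
clock: 8.13
tool_pos: [0.4586, 0.1122, 0.0255]
tcp_rot: [0.001, -0.28, 0.96, -0.0]
contact_force: [0.5, -0.2, -0.5]
opening: 0.112
grip_force: 59.0
```

Call:
jog_arm --hand '[5,5,5,5,5]' --delta_pos '[[0,0,0.15],[0,0,0.3],[0,0,0.45],[0,0,0.55],[0,0,0.55]]' --angular '[[0,0,0],[0,0,0],[0,0,0],[0,0,0],[0,0,0]]'

```text
clock: 8.55
tool_pos: [0.4578, 0.1119, 0.0187]
tcp_rot: [-0.0, -0.28, 0.96, 0.0]
contact_force: [-0.4, 0.5, -0.8]
opening: 0.112
grip_force: 59.0
```

Call:
jog_arm --hand '[5,5,5,5]' --delta_pos '[[0,0,0.07],[0,0,0.14],[0,0,0.2],[0,0,0.2]]' --angular '[[0,0,0],[0,0,0],[0,0,0],[0,0,0]]'

```text
clock: 8.88
tool_pos: [0.4579, 0.1118, 0.017]
tcp_rot: [0.0, -0.28, 0.96, -0.0]
contact_force: [-2.5, -0.3, 6.4]
opening: 0.112
grip_force: 59.8
```

```bash
python3 - <<'E'
from h import *
c=snap("side"); s=state(); print(s["tool_pos"],s["contact_force"],s["wrist_torque"])
a=cv2.resize(c["f"][210:310,250:430],None,fx=4.4,fy=4.4,interpolation=cv2.INTER_CUBIC)
cv2.imwrite("pics/s2.png",a[:,:,::-1])
E
```

```text
[0.45792583 0.111836   0.01706033] [-1.77840721 -0.37979916  4.29406391] [-0.02024559  0.38643065 -0.01934326]
```

View pics/s2.png

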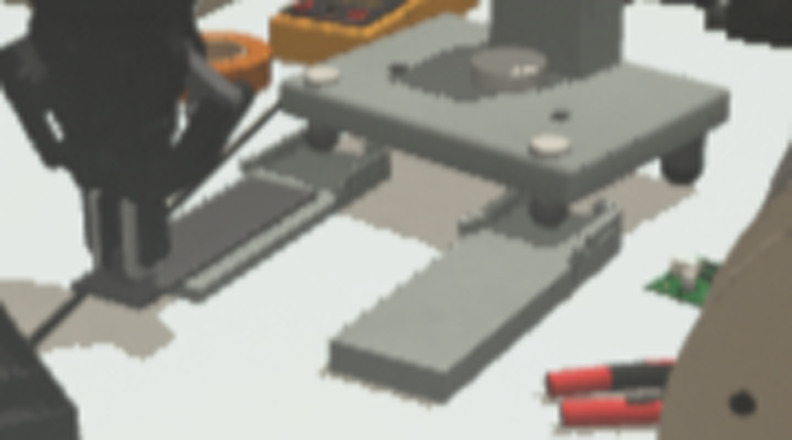

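The side crop shows the shim lying on the low shoe, leading edge at about (265-318, 180), just short of the walls. The left foot hangs clear and the right foot stands on its shoe.

Call:
jog_arm --hand '[5,5,5,5,5,5,5,5,5,5]' --delta_pos '[[-0.3,0,-0.12],[-0.7,0,-0.12],[-1.1,0,-0.12],[-1.5,0,-0.12],[-1.9,0,-0.12],[-2.2,0,-0.12],[-2.5,0,-0.12],[-2.8,0,-0.12],[-3.0,0,-0.12],[-3.0,0,-0.12]]' --angular '[[0,0,0],[0,0,0],[0,0,0],[0,0,0],[0,0,0],[0,0,0],[0,0,0],[0,0,0],[0,0,0],[0,0,0]]'

```text
clock: 9.77
tool_pos: [0.4836, 0.1282, 0.0179]
tcp_rot: [0.0, -0.28, 0.96, -0.0]
contact_force: [0.1, -0.7, -0.3]
opening: 0.111
grip_force: 59.0
```

Call:
jog_arm --hand '[5,5,5,5,5,5,5,5,5]' --delta_pos '[[-0.3,0,0.05],[-0.6,0,0.05],[-0.9,0,0.05],[-1.2,0,0.05],[-1.4,0,0.05],[-1.6,0,0.05],[-1.75,0,0.05],[-1.8,0,0.05],[-1.8,0,0.05]]' --angular '[[0,0,0],[0,0,0],[0,0,0],[0,0,0],[0,0,0],[0,0,0],[0,0,0],[0,0,0],[0,0,0]]'

```text
clock: 10.52
tool_pos: [0.4985, 0.1377, 0.0175]
tcp_rot: [0.0, -0.28, 0.96, -0.0]
contact_force: [0.3, -0.4, 0.3]
opening: 0.116
grip_force: 59.0
```

Call:
jog_arm --hand '[5,5,5,5,5]' --delta_pos '[[-0.07,0,0],[-0.14,0,0],[-0.2,0,0],[-0.25,0,0],[-0.25,0,0]]' --angular '[[0,0,0],[0,0,0],[0,0,0],[0,0,0],[0,0,0]]'

```text
clock: 10.93
tool_pos: [0.5006, 0.139, 0.0175]
tcp_rot: [0.0, -0.28, 0.96, -0.0]
contact_force: [0.8, 0.3, 0.1]
opening: 0.115
grip_force: 59.0
```

Call:
jog_arm --hand '[5,5,5,5,5]' --delta_pos '[[-0.05,0,0],[-0.1,0,0],[-0.15,0,0],[-0.2,0,0],[-0.2,0,0]]' --angular '[[0,0,0],[0,0,0],[0,0,0],[0,0,0],[0,0,0]]'

```text
clock: 11.35
tool_pos: [0.501, 0.1395, 0.0171]
tcp_rot: [-0.001, -0.28, 0.96, -0.0]
contact_force: [-5.0, -3.9, 1.3]
opening: 0.111
grip_force: 59.3
```

Call:
jog_arm --hand '[5,5,5,5]' --delta_pos '[[-0.04,0,0],[-0.08,0,0],[-0.12,0,0],[-0.12,0,0]]' --angular '[[0,0,0],[0,0,0],[0,0,0],[0,0,0]]'

```text
clock: 11.68
tool_pos: [0.5011, 0.1395, 0.0171]
tcp_rot: [-0.002, -0.28, 0.96, -0.001]
contact_force: [-8.5, -7.0, 4.5]
opening: 0.109
grip_force: 59.8
```

Call:
jog_arm --hand '[5,5,5,20,30,30,30]' --delta_pos '[[0.1,0,0],[0.19,0,0],[0.19,0,0],[0.19,0,0],[0.19,0,0],[0.19,0,0],[0.19,0,0]]' --angular '[[0,0,0],[0,0,0],[0,0,0],[0,0,0],[0,0,0],[0,0,0],[0,0,0]]'

```text
clock: 12.27
tool_pos: [0.5021, 0.1399, 0.0177]
tcp_rot: [0.0, -0.28, 0.96, 0.0]
contact_force: [-0.4, -0.1, 0.3]
opening: 0.301
grip_force: 0.0
```

Call:
jog_arm --hand '[30,30,30,30,30,30]' --delta_pos '[[0,0,-3],[0,0,-7],[0,0,-11],[0,0,-15],[0,0,-15],[0,0,-15]]' --angular '[[0,0,0],[0,0,0],[0,0,0],[0,0,0],[0,0,0],[0,0,0]]'

```text
clock: 12.77
tool_pos: [0.503, 0.14, 0.17]
tcp_rot: [0.003, -0.28, 0.96, -0.0]
contact_force: [-0.8, 0.1, -2.0]
opening: 0.296
grip_force: 0.0
```

```bash
python3 - <<'E'
from h import *
c=snap("top")
for z in (.02,.1,.18): print(z,[(ray(c,u,z)[:2]*1000).round().tolist() for u in [(408,222),(425,245),(450,258),(490,240)]])
w=snap("wrist"); s=state(); print(s["tool_pos"])
# flat shim tail in wrist view
for r in spotter.cut_out("wrist","flat_shim")[:1]:
    m=r["pixels"].astype(np.uint8); cn=max(cv2.findContours(m,0,1)[0],key=cv2.contourArea)
    b=cv2.boxPoints(cv2.minAreaRect(cn)); P=np.array([ray(w,q,.012)[:2] for q in b]); print(r["p"],(P*1000).round(1).tolist())
u=np.array([.8453,.5344]);v=np.array([-.5344,.8453]); print(P@u*1000,P@v*1000)
E
```

```text
0.02 [[601.0, -164.0], [545.0, -205.0], [514.0, -265.0], [561.0, -363.0]]
0.1 [[581.0, -150.0], [528.0, -189.0], [500.0, -245.0], [544.0, -338.0]]
0.18 [[562.0, -136.0], [512.0, -172.0], [485.0, -225.0], [527.0, -312.0]]
[0.50138003 0.13971157 0.1670436 ]
0.59 [[607.2, 182.2], [494.0, 113.0], [473.0, 145.9], [583.5, 219.4]]
[610.66208696 477.96139479 477.80392113 610.45789934] [-170.4798278  -168.52596984 -129.50393084 -126.38570824]
```

```bash
python3 - <<'E'
from h import *
from itertools import product
s=state(); T=snap("top"); S=snap("side")
def tri(a,b):
    o1,o2=-T["R"].T@T["t"],-S["R"].T@S["t"]
    d1=T["R"].T@np.linalg.solve(T["K"],[*a,1]); d2=S["R"].T@np.linalg.solve(S["K"],[*b,1])
    A=np.stack([d1,-d2],1); k=np.linalg.lstsq(A,o2-o1,rcond=None)[0]
    p,q=o1+k[0]*d1,o2+k[1]*d2; return ((p+q)/2).round(3),round(np.linalg.norm(p-q),4)
print("front-left rim",tri((452,258),(402,310)),tri((450,258),(404,300)))
print("front-right rim",tri((508,202),(566,320)))
print("tape tab top",tri((411.5,262.5),(371,325)))
# dark tab segmentation crops for numbers
cr=cv2.resize(T["f"][225:285,385:520],None,fx=5.5,fy=5.5,interpolation=cv2.INTER_CUBIC); cv2.imwrite("pics/cr.png",cr[:,:,::-1])
E
```

```text
front-left rim (array([ 0.5  , -0.248,  0.107]), np.float64(0.0026)) (array([ 0.501, -0.243,  0.118]), np.float64(0.0103))
front-right rim (array([ 0.632, -0.378,  0.127]), np.float64(0.0118))
tape tab top (array([ 0.5  , -0.169,  0.04 ]), np.float64(0.0048))
```

View pics/cr.png

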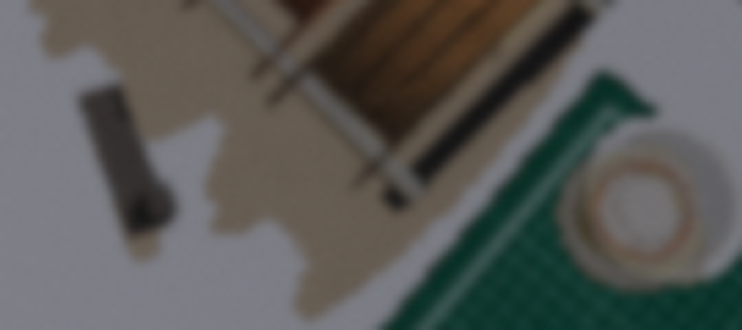

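The crop shows the taper at (80-175, 85-240), its round tab top at (153,200), close beside the spool rack. The nearest spool rims are around (260-280, 75-100) in the crop, so a vertical gripper body would be tight. I'll grasp with the tool leaned back about the finger axis, after a look from a safe spot.

Call:
jog_arm --hand '[35,35,35,35,35,35,35,35,35,35]' --delta_pos '[[19.6,-17.2,0],[19.6,-17.2,0],[19.6,-17.2,0],[19.6,-17.2,0],[19.6,-17.2,0],[19.6,-17.2,0],[19.6,-17.2,0],[19.6,-17.2,0],[19.6,-17.2,0],[19.6,-17.2,0]]' --angular '[[0,0,0.2],[0,0,0.2],[0,0,0.2],[0,0,0.2],[0,0,0.2],[0,0,0.2],[0,0,0.2],[0,0,0.2],[0,0,0.2],[0,0,0.2]]'

```text
clock: 13.85
tool_pos: [0.4287, -0.11, 0.167]
tcp_rot: [-0.0, -0.183, 0.983, 0.0]
contact_force: [0.1, -0.6, -0.1]
opening: 0.347
grip_force: 0.0
```

```bash
python3 - <<'E'
from h import *
s=state(); c=snap("wrist","w4.png"); print(s["tool_pos"],s["q"].round(2),np.round(s["tcp_rot"],3))
for n,z in [("taper_shim",.004),("taper_tab",.042)]:
    for r in spotter.cut_out("wrist",n)[:2]:
        m=r["pixels"].astype(np.uint8); cn=max(cv2.findContours(m,0,1)[0],key=cv2.contourArea)
        b=cv2.boxPoints(cv2.minAreaRect(cn)); P=np.array([ray(c,u,z)[:2] for u in b])
        print(n,round(r["p"],2),np.round(r["bbox"]),b.round().tolist(),(P*1000).round().astype(int).tolist())
E
```

```text
[ 0.4286931  -0.10996087  0.16698545] [-0.44  0.11 -0.34  1.13  0.   -0.81] [-0.    -0.183  0.983  0.   ]
taper_shim 0.71 [213. 266. 246. 335.] [[209.0, 265.0], [241.0, 263.0], [245.0, 332.0], [213.0, 334.0]] [[498, -190], [486, -165], [550, -141], [563, -168]]
taper_tab 0.73 [216. 265. 246. 332.] [[210.0, 264.0], [242.0, 263.0], [245.0, 332.0], [213.0, 333.0]] [[480, -183], [470, -161], [527, -141], [537, -165]]
```

View pics/w4.png

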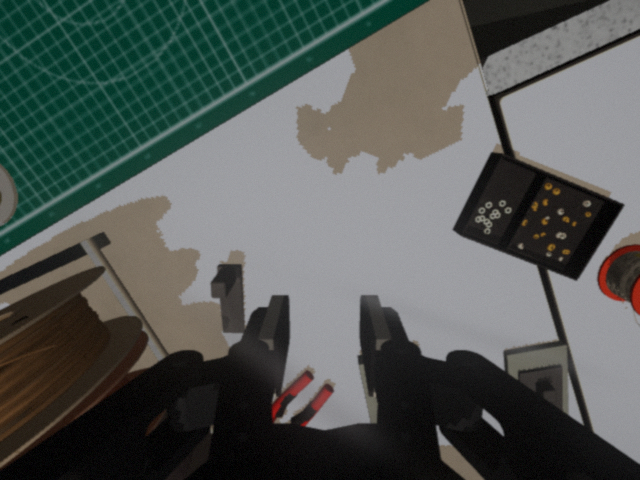

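The wrist view shows the taper at (211-246, 263-333), with its tall tab leaning image-left at (211-242, 263-298). The spools are at far left (0-150, 250-460), with good separation. I'll fit the known taper shape to the silhouette.

```bash
cat > fit.py <<'E'
from h import *
from scipy.optimize import minimize
bx=lambda x0,x1,y,z0,z1:[(x,s*y,z) for x in(x0,x1) for s in(-1,1) for z in(z0,z1)]
wedge=[(0,s*10,z) for s in(-1,1) for z in(0,2)]+bx(-54,-68,10,0,7.4)
tab=bx(-54,-68,6,7.4,42)
def sil(c,p,z0,k=8,o=(0,0),sh=(480,640)):
    a=np.radians(p[2]); M=np.array([[np.cos(a),-np.sin(a),0],[np.sin(a),np.cos(a),0],[0,0,1]])
    im=np.zeros((sh[0]*k,sh[1]*k),np.uint8)
    for h in (wedge,tab):
        X=(np.array(h)@M.T+[p[0],p[1],z0])/1000; q=(proj(c,X)-o+.5)*k
        cv2.fillConvexPoly(im,cv2.convexHull(q.astype(np.float32)).astype(np.int32)[:,0],255)
    return cv2.resize(im,(sh[1],sh[0]),interpolation=cv2.INTER_AREA)/255.
E
python3 - <<'E'
from fit import *
c=snap("wrist"); g=cv2.cvtColor(c["f"],cv2.COLOR_RGB2GRAY).astype(float)
o=(195,250); G=g[250:345,195:262]; print(np.percentile(G,[2,10,30,60,90]))
m=np.clip((130-G)/50,0,1); m[:,:]*=1
# drop gripper pixels: keep component at taper
n,l,st,_=cv2.connectedComponentsWithStats((m>.5).astype(np.uint8)); print(st[1:].tolist())
lab=l[38,35]; keep=cv2.dilate((l==lab).astype(np.uint8),np.ones((3,3))); m=m*keep
f=lambda p:np.abs(sil(c,p,0,8,o,G.shape)-m).sum()
best=min((minimize(f,[553+dx,-152+dy,20+a],method="Nelder-Mead",options=dict(initial_simplex=np.array([553+dx,-152+dy,20+a])+np.array([[0,0,0],[5,0,0],[0,5,0],[0,0,5]]))) for dx in(-4,4) for dy in(-4,4) for a in(-3,4)),key=lambda r:r.fun)
print(best.x,best.fun,m.sum())
a=np.radians(best.x[2]); print("tab",best.x[:2]-61*np.array([np.cos(a),np.sin(a)]))
E
```

```text
[ 32.  41.  64. 122. 156.]
[[15, 13, 52, 82, 2432]]
[ 556.02437858 -151.52343281   19.22235654] 666.1729411764705 2445.98
tab [ 498.42525204 -171.6067747 ]
```

```bash
python3 - <<'E'
from fit import *
c=snap("wrist"); g=cv2.cvtColor(c["f"],cv2.COLOR_RGB2GRAY).astype(float)
o=(195,250); G=g[250:340,195:250]
for r in (270,280,290,300,320,330,336): print(r,g[r,206:256:2].astype(int).tolist())
W=np.ones_like(G); W[84:,:]=0
m=np.clip((115-G)/30,0,1)
f=lambda p:(W*np.abs(sil(c,p,0,8,o,G.shape)-m)).sum()
rs=sorted([minimize(f,[556+dx,-152+dy,20+a],method="Nelder-Mead",options=dict(initial_simplex=np.array([556+dx,-152+dy,20+a])+np.array([[0,0,0],[5,0,0],[0,5,0],[0,0,5]]))) for dx in(-4,4) for dy in(-4,4) for a in(-3,4)],key=lambda r:r.fun)
for b in rs[:3]:
    a=np.radians(b.x[2]); print(b.x.round(1),b.fun,(m*W).sum(),"tab",(b.x[:2]-61*np.array([np.cos(a),np.sin(a)])).round(1))
E
```

```text
270 [155, 154, 157, 157, 156, 139, 65, 38, 36, 41, 39, 40, 36, 37, 43, 45, 46, 48, 102, 140, 157, 156, 157, 156, 160]
280 [155, 156, 131, 54, 42, 38, 38, 36, 41, 41, 37, 35, 34, 40, 45, 68, 68, 54, 85, 149, 153, 155, 157, 156, 157]
290 [156, 155, 134, 66, 61, 66, 64, 62, 67, 59, 36, 37, 54, 61, 62, 65, 63, 60, 77, 137, 153, 153, 157, 156, 156]
300 [145, 146, 136, 143, 150, 153, 150, 84, 62, 59, 61, 57, 58, 59, 62, 60, 58, 61, 64, 136, 151, 153, 156, 157, 155]
320 [111, 115, 114, 111, 111, 111, 111, 111, 70, 55, 51, 57, 60, 63, 62, 61, 63, 64, 64, 100, 148, 113, 36, 33, 33]
330 [111, 116, 112, 112, 111, 110, 111, 113, 111, 68, 67, 70, 70, 71, 67, 61, 66, 64, 67, 51, 40, 37, 40, 36, 34]
336 [116, 111, 114, 107, 111, 113, 110, 111, 108, 135, 138, 137, 141, 141, 137, 137, 141, 135, 75, 45, 41, 41, 40, 42, 37]
[ 556.  -151.5   19.1] 153.5941176470588 1915.166666666667 tab [ 498.4 -171.5]
[ 556.1 -151.6   19.2] 153.64117647058825 1915.166666666667 tab [ 498.5 -171.6]
[ 556.1 -151.6   19.2] 153.64117647058825 1915.166666666667 tab [ 498.4 -171.6]
```

Call:
jog_arm --hand '[35,35,35,35,35,35,35,35,35]' --delta_pos '[[0.1,-2,0],[0.1,-4,1],[0.1,-6,2],[0.1,-8.1,3.5],[0.1,-8.1,5],[0.1,-8.1,5.8],[0.1,-8.1,5.8],[0.1,-8.1,5.8],[0.1,-8.1,5.8]]' --angular '[[0.008,-0.52,0.03],[0.008,-0.52,0.03],[0.008,-0.52,0.03],[0.008,-0.52,0.03],[0.008,-0.52,0.03],[0.008,-0.52,0.03],[0.008,-0.52,0.03],[0.008,-0.52,0.03],[0.008,-0.52,0.03]]'

```text
clock: 14.85
tool_pos: [0.4578, -0.1861, 0.1105]
tcp_rot: [0.253, -0.163, 0.953, 0.043]
contact_force: [0.2, -0.2, 0.4]
opening: 0.349
grip_force: 0.0
```

```bash
python3 - <<'E'
from fit import *
s=state(); R=quat(s["tcp_rot"]).as_matrix(); print(s["tool_pos"],R.round(3).tolist(),s["q"].round(2))
p=np.array([.5037,-.1693,.022]); print(R.T@(p-s["tool_pos"])*100)
c=snap("wrist","w5.png"); g=cv2.cvtColor(c["f"],cv2.COLOR_RGB2GRAY).astype(float)
q=proj(c,np.array([[.4985,-.1715,.042],[.556,-.1515,0]])); print(q)
S=sil(c,[556,-151.5,19.2],0)
m=(g<95); print("dark frac in sil",m[S>.9].mean(), "ring", m[(cv2.dilate(S,np.ones((9,9)))>.1)&(S<.05)].mean())
for dx in(-3,0,3):
  print([round(float(m[(T:=sil(c,[556+dx,-151.5+dy,19.2],0))>.5].mean()-m[(cv2.dilate(T,np.ones((7,7)))>.1)&(T<.05)].mean()),2) for dy in(-4,-2,0,2,4)])
E
```

```text
[ 0.4578099  -0.18613123  0.11046589] [[-0.818, -0.332, 0.469], [-0.289, 0.943, 0.164], [-0.497, -0.001, -0.868]] [-0.85  0.09 -0.65  0.63  0.48 -1.13]
[ 0.15257617  0.07375579 10.10570797]
[[324.08313135 261.02647331]
 [323.90030251 270.25090998]]
dark frac in sil 0.9771039603960396 ring 0.0
[0.51, 0.85, 0.73, 0.46, 0.39]
[0.48, 0.8, 0.95, 0.58, 0.38]
[0.35, 0.49, 0.78, 0.64, 0.33]
```

Call:
jog_arm --hand '[35,35,35,35,35,35,35,35]' --delta_pos '[[0.15,0.07,2.5],[0.15,0.07,5],[0.15,0.07,7],[0.15,0.07,8.5],[0.15,0.07,9.5],[0.15,0.07,10.1],[0.15,0.07,10.1],[0.15,0.07,10.1]]' --angular '[[0,0,0],[0,0,0],[0,0,0],[0,0,0],[0,0,0],[0,0,0],[0,0,0],[0,0,0]]'

```text
clock: 15.57
tool_pos: [0.5032, -0.1695, 0.0216]
tcp_rot: [0.254, -0.163, 0.953, 0.043]
contact_force: [0.4, -0.3, 0.1]
opening: 0.351
grip_force: 0.0
```

Call:
jog_arm --hand '[5,5,5,5,5,5,5]' --delta_pos '[[0,0,0],[0,0,0],[0,0,0],[0,0,0],[0,0,0],[0,0,0],[0,0,0]]' --angular '[[0,0,0],[0,0,0],[0,0,0],[0,0,0],[0,0,0],[0,0,0],[0,0,0]]'

```text
clock: 16.15
tool_pos: [0.5031, -0.1702, 0.022]
tcp_rot: [0.254, -0.162, 0.953, 0.043]
contact_force: [-3.2, 0.5, 7.3]
opening: 0.124
grip_force: 59.6
```

Call:
jog_arm --hand '[5,5,5,5,5,5,5,5,5,5]' --delta_pos '[[-0.5,0,-0.9],[-1.2,1,-2.6],[-2,3,-5.5],[-2.7,4.8,-7.7],[-5,8.5,-7],[-7,12,-6.4],[-9,15.5,-5.8],[-11,19,-5.2],[-13,23,-4.5],[-15,26.5,-3.8]]' --angular '[[0,0,0],[0,0,0],[0,0,0],[0,0,0],[-0.02,0,-0.035],[-0.04,0,-0.07],[-0.06,0,-0.105],[-0.08,0,-0.14],[-0.1,0,-0.175],[-0.114,0,-0.198]]'

```text
clock: 16.98
tool_pos: [0.5193, 0.116, 0.1288]
tcp_rot: [0.247, -0.27, 0.928, 0.072]
contact_force: [0.7, -1.3, -1.6]
opening: 0.12
grip_force: 58.8
```

```bash
cat > go.py <<'E'
from h import *
import sys
# target: along, lat (mm), z(m), yaw deg -> tool-frame delta cm
def go(al,la,z,yaw=32.4,tilt=-30):
    s=state(); R=quat(s["tcp_rot"]); a=np.radians(32.3); u=np.array([np.cos(a),np.sin(a)]); v=np.array([-u[1],u[0]])
    w=s["tool_pos"][:2]*1000; print("along,lat,z",(w@u).round(1),(w@v).round(1),s["tool_pos"][2].round(4),"F",s["contact_force"].round(1),"q",s["q"].round(2))
    p=np.append((al*u+la*v)/1000,z)
    Rt=Rn.from_euler("z",yaw+180,degrees=True)*Rn.from_euler("x",180,degrees=True)
    x=np.array([-np.cos(np.radians(yaw)),-np.sin(np.radians(yaw)),0]); y=np.array([-np.sin(np.radians(yaw)),np.cos(np.radians(yaw)),0])
    Rt=Rn.from_matrix(np.stack([x,y,np.cross(x,y)],1))*Rn.from_rotvec([0,np.radians(tilt),0])
    print("delta cm",(R.inv().apply(p-s["tool_pos"])*100).round(2),"rot",(R.inv()*Rt).as_rotvec().round(4))
E
python3 -c "
from go import *
go(529,-149.7,.06)"
```

```text
along,lat,z 500.9 -179.4 0.1288 F [ 0.7 -1.3 -1.6] q [-0.12  0.04 -0.66  0.45  0.32 -0.62]
delta cm [0.97 2.97 7.37] rot [ 0.0004 -0.0034  0.0005]
```

Call:
jog_arm --hand '[5,5,5,5,5,5]' --delta_pos '[[0,2,0],[0.4,3,3],[0.8,3,5.5],[0.97,3,7.3],[0.97,3,7.3],[0.97,3,7.3]]' --angular '[[0,0,0],[0,0,0],[0,0,0],[0,0,0],[0,0,0],[0,0,0]]'

```text
clock: 17.48
tool_pos: [0.5265, 0.1545, 0.0595]
tcp_rot: [0.246, -0.269, 0.928, 0.072]
contact_force: [0.5, -0.1, -0.9]
opening: 0.121
grip_force: 58.8
```

```bash
python3 - <<'E'
from go import *
from fit import *
go(529,-149.7,.040)
# check: taper lead vs shoe in the side view
c=snap("side","s3.png"); s=state()
p=s["tool_pos"]*1000; u=np.array([.8453,.5344]); L=p[:2]+56*u
g=cv2.cvtColor(c["f"],cv2.COLOR_RGB2GRAY)
print("lead px",proj(c,[[L[0]/1000,L[1]/1000,p[2]/1000-.022]]))
for n in ["taper_shim","flat_shim"]: print(n,[(np.round(r["bbox"]).tolist(),round(r["p"],2)) for r in spotter.spot_in("side",n)[:2]])
E
```

```text
along,lat,z 527.6 -150.7 0.0595 F [ 0.5 -0.1 -0.9] q [-0.02  0.16 -0.76  0.21  0.28 -0.52]
delta cm [0.84 0.1  1.76] rot [ 0.0014 -0.0057 -0.0011]
lead px [[317.77712657 237.81634653]]
taper_shim [([295.0, 234.0, 320.0, 248.0], 0.64)]
flat_shim [([284.0, 243.0, 333.0, 272.0], 0.92), ([398.0, 267.0, 414.0, 277.0], 0.48)]
```

Call:
jog_arm --hand '[5,5,5,5,5,5,5]' --delta_pos '[[0.3,0.1,0.6],[0.6,0.1,1.2],[0.84,0.1,1.76],[0.94,0.1,1.93],[0.99,0.1,2.02],[1.04,0.1,2.1],[1.04,0.1,2.1]]' --angular '[[0,-0.003,0],[0,-0.003,0],[0,-0.003,0],[0,-0.003,0],[0,-0.003,0],[0,-0.003,0],[0,-0.003,0]]'

```text
clock: 18.22
tool_pos: [0.5279, 0.1561, 0.0368]
tcp_rot: [0.248, -0.269, 0.928, 0.072]
contact_force: [0.3, 0.1, -1.6]
opening: 0.123
grip_force: 58.8
```

Call:
jog_arm --hand '[5,5,5,5]' --delta_pos '[[0.03,0,0.05],[0.06,0,0.1],[0.1,0,0.17],[0.1,0,0.17]]' --angular '[[0,0,0],[0,0,0],[0,0,0],[0,0,0]]'

```text
clock: 18.55
tool_pos: [0.5278, 0.1562, 0.0347]
tcp_rot: [0.248, -0.269, 0.928, 0.072]
contact_force: [0.3, 0.7, -1.5]
opening: 0.127
grip_force: 58.8
```

Call:
jog_arm --hand '[5,5,5,5]' --delta_pos '[[0.03,0,0.05],[0.05,0,0.09],[0.05,0,0.09],[0.05,0,0.09]]' --angular '[[0,0,0],[0,0,0],[0,0,0],[0,0,0]]'

```text
clock: 18.88
tool_pos: [0.528, 0.1562, 0.034]
tcp_rot: [0.248, -0.269, 0.928, 0.072]
contact_force: [-1.1, 0.1, 1.6]
opening: 0.121
grip_force: 59.3
```

Call:
jog_arm --hand '[5,5,5,5,5,5,5,5,5]' --delta_pos '[[-0.28,0,0.12],[-0.55,0,0.27],[-0.83,0,0.43],[-1.1,0,0.58],[-1.36,0,0.73],[-1.6,0,0.87],[-1.75,0,0.96],[-1.84,0,1.01],[-1.84,0,1.01]]' --angular '[[0,0,0],[0,0,0],[0,0,0],[0,0,0],[0,0,0],[0,0,0],[0,0,0],[0,0,0],[0,0,0]]'

```text
clock: 19.63
tool_pos: [0.5457, 0.1675, 0.0342]
tcp_rot: [0.248, -0.269, 0.928, 0.072]
contact_force: [0.0, -0.2, 0.0]
opening: 0.121
grip_force: 58.9
```

```bash
python3 -c "
from go import *
go(560,-149.7,.0343)"
```

```text
along,lat,z 550.8 -150.0 0.0342 F [ 0.  -0.2  0. ] q [ 0.01  0.23 -0.76  0.13  0.27 -0.49]
delta cm [-0.81  0.03  0.45] rot [ 0.0003 -0.0006 -0.0006]
```

Call:
jog_arm --hand '[5,5,5,5,5,5]' --delta_pos '[[-0.09,0,0.05],[-0.17,0,0.1],[-0.26,0,0.15],[-0.35,0,0.2],[-0.43,0,0.25],[-0.43,0,0.25]]' --angular '[[0,0,0],[0,0,0],[0,0,0],[0,0,0],[0,0,0],[0,0,0]]'

```text
clock: 20.13
tool_pos: [0.55, 0.1701, 0.0343]
tcp_rot: [0.248, -0.269, 0.928, 0.072]
contact_force: [1.1, 0.3, -1.4]
opening: 0.121
grip_force: 58.9
```

Call:
jog_arm --hand '[5,5,5,5,5]' --delta_pos '[[-0.09,0,0.05],[-0.17,0,0.1],[-0.26,0,0.15],[-0.26,0,0.15],[-0.26,0,0.15]]' --angular '[[0,0,0],[0,0,0],[0,0,0],[0,0,0],[0,0,0]]'

```text
clock: 20.55
tool_pos: [0.5523, 0.1717, 0.0341]
tcp_rot: [0.248, -0.269, 0.928, 0.072]
contact_force: [0.3, -0.1, -2.1]
opening: 0.121
grip_force: 58.8
```

Call:
jog_arm --hand '[5,5,5,5,5]' --delta_pos '[[-0.09,0,0.05],[-0.17,0,0.1],[-0.26,0,0.15],[-0.26,0,0.15],[-0.26,0,0.15]]' --angular '[[0,0,0],[0,0,0],[0,0,0],[0,0,0],[0,0,0]]'

```text
clock: 20.97
tool_pos: [0.5549, 0.1733, 0.0341]
tcp_rot: [0.248, -0.269, 0.928, 0.072]
contact_force: [0.0, 1.2, -2.9]
opening: 0.121
grip_force: 58.6
```

Call:
jog_arm --hand '[5,5,5]' --delta_pos '[[0.02,0,0.03],[0.03,0,0.05],[0.03,0,0.05]]' --angular '[[0,0,0],[0,0,0],[0,0,0]]'

```text
clock: 21.22
tool_pos: [0.555, 0.1733, 0.034]
tcp_rot: [0.249, -0.269, 0.928, 0.072]
contact_force: [-2.6, -2.1, 3.4]
opening: 0.123
grip_force: 59.7
```

Call:
jog_arm --hand '[5,5,5,5]' --delta_pos '[[-0.09,0,0.05],[-0.17,0,0.1],[-0.17,0,0.1],[-0.17,0,0.1]]' --angular '[[0,0,0],[0,0,0],[0,0,0],[0,0,0]]'

```text
clock: 21.55
tool_pos: [0.5566, 0.1742, 0.034]
tcp_rot: [0.249, -0.269, 0.928, 0.072]
contact_force: [-4.9, -3.1, 6.0]
opening: 0.124
grip_force: 59.9
```

Call:
jog_arm --hand '[5,5,5]' --delta_pos '[[-0.015,0,-0.025],[-0.02,0,-0.035],[-0.02,0,-0.035]]' --angular '[[0,0,0],[0,0,0],[0,0,0]]'

```text
clock: 21.8
tool_pos: [0.5566, 0.1742, 0.034]
tcp_rot: [0.248, -0.269, 0.928, 0.072]
contact_force: [-1.1, -1.4, 1.0]
opening: 0.125
grip_force: 59.1
```

Call:
jog_arm --hand '[5,5,5,5]' --delta_pos '[[-0.06,0,0.035],[-0.12,0,0.07],[-0.12,0,0.07],[-0.12,0,0.07]]' --angular '[[0,0,0],[0,0,0],[0,0,0],[0,0,0]]'

```text
clock: 22.13
tool_pos: [0.5574, 0.1749, 0.034]
tcp_rot: [0.248, -0.269, 0.928, 0.072]
contact_force: [-3.5, -3.9, 4.2]
opening: 0.122
grip_force: 59.9
```

Call:
jog_arm --hand '[5,5,5,5]' --delta_pos '[[-0.07,0,0.02],[-0.14,0,0.05],[-0.14,0,0.05],[-0.14,0,0.05]]' --angular '[[0,0,0],[0,0,0],[0,0,0],[0,0,0]]'

```text
clock: 22.47
tool_pos: [0.5584, 0.1755, 0.034]
tcp_rot: [0.248, -0.269, 0.928, 0.072]
contact_force: [-5.4, -4.2, 3.1]
opening: 0.125
grip_force: 59.9
```

```bash
python3 -c "
from go import *
go(560,-149.7,.0343)
for i in range(4):
    imaging.snapshot('wrist'); s=state(); F=s['contact_force']; print(F.round(2), 'push',-F@[.8443,.5358,0], 'M',s['wrist_torque'].round(2),s['tool_pos'].round(4))"
```

```text
along,lat,z 565.8 -150.0 0.034 F [-5.4 -4.2  3.1] q [ 0.03  0.25 -0.73  0.14  0.26 -0.47]
delta cm [ 0.48  0.03 -0.31] rot [ 0.     -0.0017 -0.0012]
[-5.51 -3.81  4.36] push 6.691921478560263 M [-0.73  1.12 -0.07] [0.5584 0.1755 0.034 ]
[-5.11 -3.9   3.81] push 6.404550620193533 M [-0.71  1.01 -0.08] [0.5584 0.1755 0.034 ]
[-5.87 -3.53  3.14] push 6.849541739448509 M [-0.76  1.06 -0.08] [0.5583 0.1755 0.034 ]
[-6.14 -3.47  3.92] push 7.042414412086861 M [-0.76  1.04 -0.07] [0.5584 0.1755 0.034 ]
```

Call:
jog_arm --hand '[5,5,5,5]' --delta_pos '[[-0.05,0,0.0],[-0.09,0,0.015],[-0.09,0,0.015],[-0.09,0,0.015]]' --angular '[[0,0,0],[0,0,0],[0,0,0],[0,0,0]]'

```text
clock: 23.0
tool_pos: [0.5587, 0.1759, 0.034]
tcp_rot: [0.247, -0.269, 0.928, 0.072]
contact_force: [-5.9, -3.9, 3.6]
opening: 0.123
grip_force: 59.8
```

```bash
python3 -c "
from go import *
go(560,-149.7,.0343)
for i in range(4):
    imaging.snapshot('side'); s=state(); F=s['contact_force']; print(F.round(2), 'push',-F@[.8443,.5358,0], 'M',s['wrist_torque'].round(2),s['tool_pos'].round(4))"
```

```text
along,lat,z 566.3 -149.9 0.034 F [-5.9 -3.9  3.6] q [ 0.03  0.25 -0.73  0.14  0.26 -0.47]
delta cm [ 0.53  0.02 -0.34] rot [ 0.0001 -0.0024 -0.0015]
[-7.34 -5.32  3.15] push 9.042678942726813 M [-0.89  1.17 -0.05] [0.5587 0.1759 0.034 ]
[-6.57 -4.9   3.93] push 8.177011897611738 M [-0.89  1.19 -0.16] [0.5587 0.1759 0.034 ]
[-6.27 -4.61  2.59] push 7.760946036724708 M [-0.91  1.24 -0.1 ] [0.5587 0.1759 0.034 ]
[-7.17 -3.63  2.92] push 7.999863716188909 M [-0.92  1.23 -0.07] [0.5587 0.1759 0.034 ]
```

Call:
jog_arm --hand '[5,5,5,5]' --delta_pos '[[0.05,0,-0.04],[0.1,0,-0.08],[0.13,0,-0.1],[0.13,0,-0.1]]' --angular '[[0,0,0],[0,0,0],[0,0,0],[0,0,0]]'

```text
clock: 23.53
tool_pos: [0.558, 0.1754, 0.0343]
tcp_rot: [0.248, -0.269, 0.928, 0.072]
contact_force: [1.2, 1.1, -7.0]
opening: 0.127
grip_force: 58.5
```

Call:
jog_arm --hand '[5,5,5]' --delta_pos '[[0.0,0,0.04],[0.0,0,0.06],[0.0,0,0.06]]' --angular '[[0,0,0],[0,0,0],[0,0,0]]'

```text
clock: 23.78
tool_pos: [0.5581, 0.1755, 0.0341]
tcp_rot: [0.248, -0.269, 0.928, 0.072]
contact_force: [-3.5, -2.1, -0.7]
opening: 0.123
grip_force: 59.6
```

Call:
jog_arm --hand '[5,5,5,5]' --delta_pos '[[-0.06,0,0.02],[-0.11,0,0.03],[-0.11,0,0.03],[-0.11,0,0.03]]' --angular '[[0,0,0],[0,0,0],[0,0,0],[0,0,0]]'

```text
clock: 24.12
tool_pos: [0.5588, 0.176, 0.0342]
tcp_rot: [0.248, -0.269, 0.928, 0.072]
contact_force: [-3.6, -2.2, -3.5]
opening: 0.124
grip_force: 59.6
```

```bash
python3 -c "
from go import *
go(560,-149.7,.0343)
for i in range(4):
    imaging.snapshot('side'); s=state(); F=s['contact_force']; print(F.round(2), 'push',-F@[.8443,.5358,0], 'M',s['wrist_torque'].round(2),s['tool_pos'].round(4))"
```

```text
along,lat,z 566.4 -149.9 0.0342 F [-3.6 -2.2 -3.5] q [ 0.03  0.25 -0.73  0.14  0.26 -0.47]
delta cm [ 0.55  0.02 -0.33] rot [ 0.0003 -0.0017 -0.0011]
[-4.22 -2.94 -3.23] push 5.134361511243863 M [-0.91  1.44 -0.05] [0.5588 0.176  0.0342]
[-4.11 -2.21 -1.44] push 4.656507942904668 M [-0.88  1.54 -0.04] [0.5588 0.176  0.0342]
[-5.23 -2.36 -3.79] push 5.680676092686716 M [-0.93  1.47  0.01] [0.5589 0.176  0.0342]
[-4.64 -3.26 -0.87] push 5.665669770201131 M [-0.89  1.48  0.06] [0.5588 0.176  0.0342]
```

Call:
jog_arm --hand '[5,5,5,5]' --delta_pos '[[-0.04,0,0.03],[-0.07,0,0.05],[-0.07,0,0.05],[-0.07,0,0.05]]' --angular '[[0,0,0],[0,0,0],[0,0,0],[0,0,0]]'

```text
clock: 24.65
tool_pos: [0.5595, 0.1764, 0.0342]
tcp_rot: [0.248, -0.269, 0.928, 0.072]
contact_force: [-5.1, -3.5, -1.1]
opening: 0.122
grip_force: 59.8
```

```bash
python3 -c "
from go import *
go(560,-149.7,.0343)
for i in range(4):
    imaging.snapshot('side'); s=state(); F=s['contact_force']; print(F.round(2), 'push',-F@[.8443,.5358,0], 'M',s['wrist_torque'].round(2),s['tool_pos'].round(4))"
```

```text
along,lat,z 567.2 -149.9 0.0342 F [-5.1 -3.5 -1.1] q [ 0.03  0.25 -0.72  0.14  0.26 -0.47]
delta cm [ 0.62  0.02 -0.37] rot [ 0.0003 -0.0017 -0.0011]
[-5.31 -3.9  -1.26] push 6.575522098624114 M [-0.95  1.55 -0.01] [0.5595 0.1764 0.0342]
[-4.57 -3.34 -1.89] push 5.650002338968605 M [-0.98  1.56  0.04] [0.5595 0.1764 0.0341]
[-5.8  -3.84 -0.69] push 6.950730623126869 M [-0.95  1.53  0.03] [0.5595 0.1764 0.0342]
[-5.55 -3.8  -0.99] push 6.723165234111541 M [-0.96  1.57 -0.01] [0.5595 0.1764 0.0341]
```

Call:
jog_arm --hand '[10,15,22,28,30,30,30,30]' --delta_pos '[[0,0,0],[0,0,0],[0,0,0],[0,0,0],[0,0,0],[0,0,0],[0,0,0],[0,0,0]]' --angular '[[0,0,0],[0,0,0],[0,0,0],[0,0,0],[0,0,0],[0,0,0],[0,0,0],[0,0,0]]'

```text
clock: 25.52
tool_pos: [0.5603, 0.1767, 0.0346]
tcp_rot: [0.248, -0.269, 0.928, 0.072]
contact_force: [-0.0, -1.2, -0.2]
opening: 0.3
grip_force: 0.0
```

Call:
jog_arm --hand '[30,30,30,30,30,30,30,30]' --delta_pos '[[0,0,-0.5],[0,0,-1.5],[0,0,-3],[0,0,-5],[0,0,-8],[0,0,-11],[0,0,-13],[0,0,-13]]' --angular '[[0,0,0],[0,0,0],[0,0,0],[0,0,0],[0,0,0],[0,0,0],[0,0,0],[0,0,0]]'

```text
clock: 26.18
tool_pos: [0.5054, 0.1412, 0.1517]
tcp_rot: [0.251, -0.269, 0.927, 0.071]
contact_force: [1.2, -0.2, 0.2]
opening: 0.303
grip_force: 0.0
```

```bash
python3 - <<'E'
from fit import *
s=state(); c=snap("wrist","w6.png"); g=cv2.cvtColor(c["f"],cv2.COLOR_RGB2GRAY).astype(float); print(s["tool_pos"])
# expected taper tab top & flat tab
u=np.array([.8443,.5358]);v=np.array([-.5358,.8443])
tc=np.array([559.5,176.4])+56*u
print("exp lead",tc, "tabtop px",proj(c,[[*( (tc-61*u)/1000),.054]]))
for n in ("taper_shim","taper_tab","flat_shim","press"): print(n,[(np.round(r["bbox"]).tolist(),round(r["p"],2)) for r in spotter.spot_in("wrist",n)[:2]])
E
```

```text
[0.50543283 0.14115328 0.15173594]
exp lead [606.7808 206.4048] tabtop px [[324.79143038 243.64886676]]
taper_shim [([316.0, 200.0, 341.0, 253.0], 0.87)]
taper_tab [([317.0, 199.0, 342.0, 252.0], 0.79), ([28.0, 27.0, 203.0, 238.0], 0.41)]
flat_shim [([294.0, 105.0, 359.0, 250.0], 0.67), ([280.0, 62.0, 373.0, 258.0], 0.18)]
press [([119.0, 222.0, 350.0, 480.0], 0.76), ([282.0, 67.0, 372.0, 261.0], 0.42)]
```

```bash
python3 - <<'E'
from h import *
c=snap("wrist"); g=cv2.GaussianBlur(cv2.cvtColor(c["f"],cv2.COLOR_RGB2GRAY),(3,3),0).astype(int)
print(g[85:120,310].tolist()); 
for u0 in (300,320,350):
    col=g[85:125,u0]; r=85+np.argmin(np.diff(col))+.5; p=ray(c,(u0,r),.012)[:2]*1000; print(u0,r,p@[.8453,.5344],p@[-.5344,.8453])
row=g[130]; d=np.diff(row[270:390]); print(row[280:375:3].tolist())
E
```

```text
[122, 121, 120, 121, 122, 122, 122, 122, 121, 121, 122, 122, 122, 121, 121, 122, 122, 121, 120, 120, 118, 109, 92, 71, 53, 44, 46, 54, 62, 65, 65, 65, 65, 65, 65]
300 108.5 476.6788278108741 -164.18570511748948
320 106.5 475.3567548770588 -151.68531001266754
350 108.5 476.64430835979516 -132.95483439623052
[164, 121, 122, 120, 115, 68, 66, 66, 65, 63, 64, 63, 48, 37, 36, 35, 36, 35, 40, 45, 60, 60, 59, 59, 59, 82, 111, 113, 113, 168, 166, 138]
```

```bash
python3 -c "
from h import *
print(arm.sign_off())"
```

```text
the job is handed in; nothing more can be done
None
```

The job is handed in at about 26 s. The flat shim sits against the stop posts. The taper shim was slid in on top of it until the push reached about 6.5 N, then let go. The wrist camera afterwards shows both shims in place, but I could not measure directly that both front feet bear.

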